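Slide a plate's mark under the bench punch and punch it

ROBOT

A 6-joint arm with a two-finger parallel gripper is mounted at the origin on the work surface. World frame = base frame: x ahead of the robot, y to its left, z up, the work surface at z = 0. Lengths are in m, angles in rad, forces in N, time in s.
With the tool pointing down it reaches from about 0.375 to 0.9 m from the base axis. Payload 3.1 kg.
Tool frame: the origin (TCP) lies on the centre line of the jaws, within the pads' length; the fingertips stand 19 mm ahead of it and the grasp point (between the pads) is the TCP; z points along the fingers, y is the line along which they close (so a half turn about z gives the same grasp; the last joint's range is limited). The gripper opens to 85 mm and grips with 20 to 120 N. Pads are 22 mm wide; open, the fingers measure 114 mm over their backs; the gripper's body (76 mm by 85 mm) begins 54 mm behind the grasp point. The pads swing forward as they close: fully open they stand 13 mm farther back than shut.
Start: joints at [-1.377, 0.527, 1.433, -0, 1.181, -0.178], TCP at [0.228, -0.582, 0.25] pointing down, gripper open.
Joint ranges: [-3.08, 3.08], [-0.75, 2.2], [0.22, 2.44], [-1.43, 4.57], [0, 2.65], [-2.85, 2.85]. Speed limits (rad/s): [2.79, 2.79, 3.14, 3.14, 3.14, 3.14].

INTERFACE

Orientations are given as a unit quaternion [x, y, z, w].
In Python, from station import manip, cams, sign_off gives the robot as it stands.
- The arm moves only by the tool carry_out, never from a script. Its argument "targets" is a list that holds one entry, the list of rows, each a list of 7 numbers: the shift along the tool's x, y, z in cm, then the turn, a rotation vector about the tool's x, y, z in degrees, then the finger opening in cm, from 0 to 8.54. A call has 1 to 12 rows; each row is the pose to reach, as a shift and turn from the pose commanded when the call began, along the tool's axes at that moment; what a row does not reach only later rows make up. A row lasts 1/12 s, in which the tool goes at most 41.7 mm and 7.16 degrees, less where a joint would pass 70% of its speed; a pose out of reach is approached as far as the arm can. A call with a gripper value outside its range is refused whole. The fingers move at their own pace and stop on an object; "force" is the grip in N (left out, the last holds). Time passes only in rows, so rows that repeat a pose let the fingers close. It gives the time, the measured TCP pose, the force, the opening and the grip force at its end, in the units of the state.
- manip.sense(): the state, without advancing time (a new reading comes with each control period).
- cams.snapshot(name): name is "scene" or "top" or "wrist"; returns the picture (384x512x3 uint8, red, green, blue); there is no depth.
- cams.camera_info(name): a dict with "K" (3x3 intrinsics, pixels), "k1" (the pictures are not rectified: a ray, as slopes to the right and down, at radius r is drawn at 1 + k1 r^2 times it, then the intrinsics apply), "T" (4x4, takes a point from camera to world coordinates). Camera axes: x right, y down, z forward; pixel columns grow to the right and rows downward; lengths in m; the calibration is good to about 2 mm. A picture is of the moment at which its call begins: read the wrist's pose just before it. camera_info takes no time and is no camera call; for the wrist camera it gives the pose at the moment of the call.
- sign_off(): hands the job in; it is judged then, once.
The state is a dict: "t": time; "q": joint angles; "qd": joint speeds; "tau": joint torques, N m; "tcp_pos": TCP position; "tool_rot": TCP orientation; "force": force on the tool from outside, world axes, zero at the start; "ft_torque": the same for the moment, N m; "finger_gap": opening from 0.0 (shut) to 1.0 (fully open); "gripper_force": force on a finger pad.
Only numpy, scipy, OpenCV 4.12 (cv2) and the standard library are available. Lean on these libraries where they do the work, as an engineer would, in place of code of your own. Each camera call takes 0.05 s, during which the arm holds its last target. There are 200 camera calls.

TASK

Push the aluminium plate across the bed of the green bench punch until its long back edge lies along the brass fence and its red dot is right under the punch tip. Then press the red cap down, feeling for the punch to bear on the dot with about 15 N (never more than 22 N, and never anywhere but on the dot), hold it a moment and let it spring back up. Leave the plate where it was punched, let go of everything, and do not disturb the other things on the bench.

Things in the scene. Friction and masses are not known exactly. Their poses are not given: they have to be found in the camera images.
- press: green C-frame bench punch with a dark steel bed, fixed. Origin on the bench (z = 0) below the punch axis; x towards fence and column, y along the fence. Bed top z = 30 mm, x -170 to 80, y -220 to 220 mm. Column x 77 to 117 mm, 50 mm wide. Arm over the bed, 40 mm wide, z = 95 to 131 mm, from the column to x = -20 mm, carrying the upright punch.
- fence (a point): middle of the upper front edge of the brass fence that runs along the press's y, 300 mm long, 12 mm thick. Its front face is 45 mm (along the press's x) beyond the punch axis; top 16 mm above the bed.
- punch: steel punch rod, 12 mm across, upright on the press axis; origin at the middle of its 4 mm wide tip. It hovers 10 to 18 mm above the plate's top (the height differs from day to day), slides straight down under a weak spring (about 2.5 N) when its cap is pushed, and springs back.
- cap_top (a point): centre of the top of the red cap on the punch, 36 mm across and 20 mm tall, about 134 mm above the tip. Once the tip bears on the work, the cap sinks against a stiff spring (about 4 N per mm, 6 mm of travel); press it straight down.
- plate: loose aluminium plate, 120 mm (its x) by 200 mm (its y) by 10 mm thick, about 0.6 kg, lying flat on the bed; origin at the centre of its underside. Its +x long edge (60 mm from the origin) is the back edge that goes to the fence.
- mark (a point): centre of the red dot, 10 mm across with scribed cross lines, on the plate's top: at x = 15, y = 20, z = 10 mm in the plate's frame, 45 mm from the back edge.
- oil_can: yellow-labelled can, 56 mm across, 130 mm tall, origin at the centre of its underside; leave alone
- screw_tray: open green tray 80 x 140 x 40 mm, origin under its centre; leave alone
- jar: jar 60 mm across, 80 mm tall, origin under its centre; leave alone
- screwdriver: orange-handled screwdriver lying down; leave alone
- hammer: hammer lying down; leave alone
- carton: cardboard box 120 x 160 x 90 mm, origin under its centre; leave alone
- mug: blue mug 80 mm across, 90 mm tall, origin under its centre; leave alone
Mind the look-alikes: they are no part of the job. Several things have the shape of the plate; the one meant has the colours described above.

How it is judged:
On the way, in this order (a step that is already met when the one before it is completed fails the run):
1. the plate lies along the fence with its dot under the punch tip, the punch not yet down (horizontal distance between mark and punch below 0.003 m and angle between the x axis of plate and the x axis of press, either way round below 0.035 rad and contact force between punch and plate below 0.5 N), for 0.2 s.
2. the punch bears on the dot with at least 6 N (horizontal distance between mark and punch below 0.003 m and contact force between punch and plate above 6 N), for 0.25 s.
At the end, for the whole second after the job is handed in: The dot is within 3 mm of the punch axis, the plate's back edge is parallel to the fence within 2 degrees, the plate lies flat and still, and the punch has sprung clear of it (all of step 1 and linear speed of plate below 0.01 m/s and angle between plate's own z axis and vertical below 0.05 rad); the robot touches nothing.
It fails at once if the punch pressed on the plate away from the dot (more than 4 mm off) (contact force between punch and plate above 2 N and horizontal distance between mark and punch above 0.004 m).
It fails at once if the punch driven with more than 22 N (contact force between punch and plate above 22 N).
It fails at once if another thing on the bench moved more than 30 mm (distance of any of oil_can, screw_tray, jar, screwdriver, hammer, carton, mug from where it was at the start of the episode above 0.03 m).
It also fails if it takes over 54 s, if anything falls off the work surface, if the arm or the gripper's body presses on something with over 40 N, if the wrist force passes 120 N, or if a joint passes its speed limit or range.

## Working session

There is one attempt and no reset: what is moved stays moved. The work goes in short steps, Python scripts to look and compute and a tool call to move; the robot and the scene stay as the last step left them, time stands still between calls to the robot, and variables do not carry over. Pictures are saved under pics/ and viewed, at most 10 in all, crops included, and the job is handed in when it is done.

Besides the shell and the picture viewer there is one more tool, called after "Request:" in YAML: its name, and indented under it one key for each argument. carry_out: Moves the arm, as the interface text tells. Its arguments: {"type":"object","properties":{"targets":{"type":"array"},"force":{"type":"number"}},"required":["targets"]}

```bash
mkdir -p pics; ls
cat > h.py <<'E'
import numpy as np, cv2
from station import manip, cams, sign_off
def snap(n,f):
    im=cams.snapshot(n); cv2.imwrite('pics/'+f,im[:,:,::-1]); return im
def ray(c,u,v):
    K=np.array(c['K']);k=c['k1'];T=np.array(c['T'])
    d=np.array([(u-K[0,2])/K[0,0],(v-K[1,2])/K[1,1]]);s=d.copy()
    for _ in range(30): s=d/(1+k*(s@s))
    return T[:3,3],T[:3,:3]@np.array([s[0],s[1],1])
def atz(c,u,v,z):
    o,d=ray(c,u,v); return o+d*(z-o[2])/d[2]
def proj(c,p):
    K=np.array(c['K']);T=np.array(c['T']);q=T[:3,:3].T@(np.array(p)-T[:3,3]);s=q[:2]/q[2]
    s=s*(1+c['k1']*(s@s)); return K[:2,:2]@s+K[:2,2]
E
python3 - <<'E'
from h import *
np.set_printoptions(precision=4,suppress=True)
a=snap('scene','s0.png');b=snap('top','t0.png')
for n in('scene','top','wrist'):
    c=cams.camera_info(n);print(n,np.array(c['K']),c['k1'],np.array(c['T']))
print(manip.sense())
E
```

```text
pics
scene [[387.8684   0.     259.8342]
 [  0.     387.8684 191.5205]
 [  0.       0.       1.    ]] 0.03036158834431446 [[ 0.2431  0.6853 -0.6865  1.1912]
 [ 0.9698 -0.1849  0.1589 -0.1709]
 [-0.018  -0.7044 -0.7096  0.8623]
 [ 0.      0.      0.      1.    ]]
top [[362.6746   0.     260.2728]
 [  0.     362.6746 195.007 ]
 [  0.       0.       1.    ]] -0.08450898522649881 [[-0.0249 -0.9847  0.1724  0.273 ]
 [-0.9996  0.0224 -0.0167  0.0043]
 [ 0.0125 -0.1728 -0.9849  1.2756]
 [ 0.      0.      0.      1.    ]]
wrist [[327.6869   0.     252.451 ]
 [  0.     327.6869 192.577 ]
 [  0.       0.       1.    ]] -0.07871649157744044 [[ 0.365  -0.8893 -0.2755  0.2982]
 [-0.931  -0.3488 -0.1077 -0.5542]
 [-0.0003  0.2958 -0.9553  0.3733]
 [ 0.      0.      0.      1.    ]]
{'t': 0.1, 'q': array([-1.3765,  0.5284,  1.4338, -0.    ,  1.1814, -0.1785]), 'qd': array([-0.0007, -0.0027, -0.0026, -0.0016, -0.0012,  0.0006]), 'tau': array([ -0.0004, -44.3305, -17.8586,  -0.0002,   0.0039,  -0.    ]), 'tcp_pos': array([ 0.2276, -0.5814,  0.2494]), 'tool_rot': array([ 0.9827,  0.1853, -0.    , -0.001 ]), 'force': array([ 0.0341, -0.182 , -0.6773]), 'ft_torque': array([-0.0287,  0.0156, -0.0229]), 'gripper_force': 0.0, 'finger_gap': 1.0044187772078113}
```

View pics/s0.png

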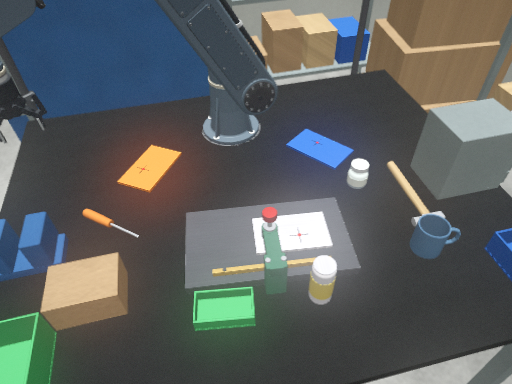

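View pics/t0.png

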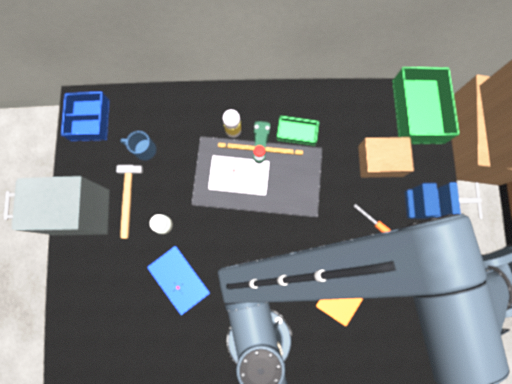

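The plate-shaped things are blue (scene 320,147), orange (150,167), and bare light aluminium on the bed (scene 292,232; top 239,175). The last one fits: aluminium, lying on the bed. I'll confirm it in enlarged crops.

Run:
```python
from h import *
a=cv2.imread('pics/s0.png')[195:325,175:365];cv2.imwrite('pics/s1.png',cv2.resize(a,None,fx=4,fy=4,interpolation=cv2.INTER_CUBIC))
a=cv2.imread('pics/t0.png')[110:225,185:335];cv2.imwrite('pics/t1.png',cv2.resize(a,None,fx=5,fy=5,interpolation=cv2.INTER_CUBIC))
```

```text
(no output)
```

View pics/s1.png

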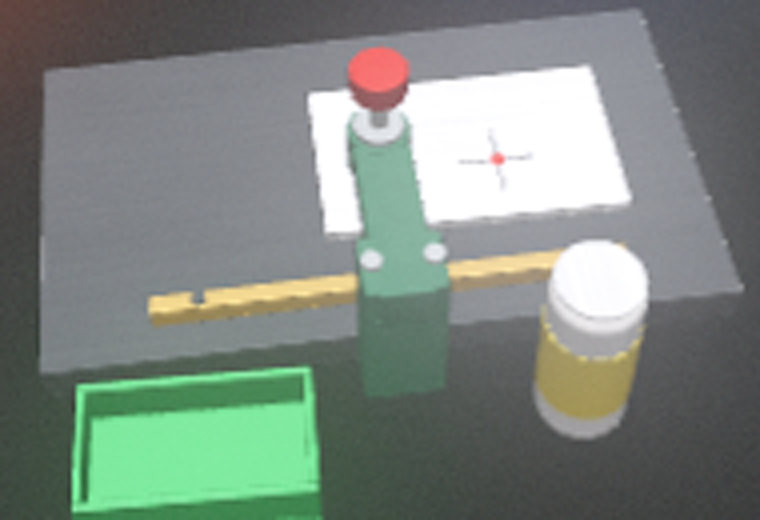

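View pics/t1.png

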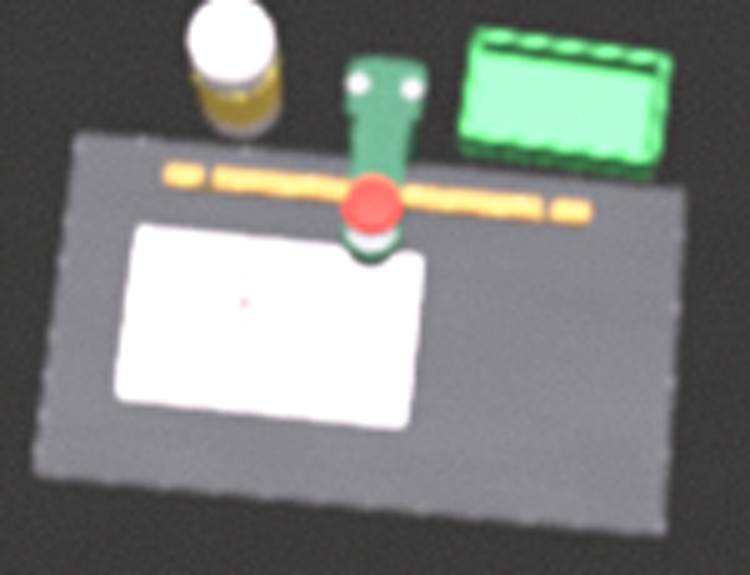

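Both crops confirm it: the aluminium plate carries the red dot with cross lines (scene crop 497,159; top crop 244,302). The cap is at scene crop (378,68) and top crop (372,203), and the fence runs from (163,170) to (592,212) in the top crop. The oil can and tray stand behind the fence. Next I fit the poses.

```bash
cat > fit.py <<'E'
from h import *
from scipy.optimize import least_squares
np.set_printoptions(precision=4,suppress=True)
cs,ct=cams.camera_info('scene'),cams.camera_info('top')
S=lambda u,v:((u+.5)/4-.5+175,(v+.5)/4-.5+195)
Tt=lambda u,v:((u+.5)/5-.5+185,(v+.5)/5-.5+110)
def W(p,l): c,s=np.cos(p[2]),np.sin(p[2]); return np.array([p[0]+c*l[0]-s*l[1],p[1]+s*l[0]+c*l[1],l[2]])
def fit(obs,x0,extra=0):
    f=lambda p:np.concatenate([proj(c,W(p,(l[0],l[1],l[2]+(p[3] if extra and l[2]>.1 else 0))))-px for c,px,l in obs])
    r=least_squares(f,x0,loss='soft_l1',f_scale=.5);print(r.x);print(r.fun.reshape(-1,2).round(2).tolist());return r.x
b=.03
press=[(ct,Tt(78,133),(.08,.22,b)),(ct,Tt(686,188),(.08,-.22,b)),(ct,Tt(664,533),(-.17,-.22,b)),(ct,Tt(35,474),(-.17,.22,b)),
(cs,S(45,72),(-.17,-.22,b)),(cs,S(640,11),(-.17,.22,b)),
(ct,Tt(372,203),(0,0,.188)),(cs,S(378,68),(0,0,.188))]
plate=[(ct,Tt(136,225),(.06,.1,.04)),(ct,Tt(425,254),(.06,-.1,.04)),(ct,Tt(408,430),(-.06,-.1,.04)),(ct,Tt(115,400),(-.06,.1,.04)),
(cs,S(308,95),(-.06,-.1,.04)),(cs,S(592,67),(-.06,.1,.04)),(ct,Tt(244,302),(.015,.02,.04)),(cs,S(497,159),(.015,.02,.04))]
P=fit(press,[.6,0,0,0],1); Q=fit(plate,[.55,.05,0])
m=W(Q,(.015,.02,.04));c,s=np.cos(P[2]),np.sin(P[2]);d=m[:2]-P[:2]
print('mark',m,'mark in press',c*d[0]+s*d[1],-s*d[0]+c*d[1],'yawdiff deg',np.degrees(Q[2]-P[2]))
E
python3 fit.py
```

```text
[ 0.6068 -0.0143 -0.1184 -0.0023]
[[-0.2, -0.36], [0.02, 0.04], [-0.09, 0.02], [-0.49, -0.14], [-0.65, -0.29], [-0.21, -0.86], [0.17, -0.25], [0.11, 0.08]]
[ 0.5636  0.0573 -0.1282]
[[0.59, 0.57], [-0.84, 0.56], [-0.86, -1.27], [0.4, -1.24], [0.06, -0.29], [-0.73, -0.38], [0.0, -0.19], [0.14, 0.22]]
mark [0.581  0.0752 0.04  ] mark in press -0.03610033237465664 0.08583319288028371 yawdiff deg -0.5599040210142928
```

```bash
cat > go.py <<'E'
import sys
from h import *
from scipy.spatial.transform import Rotation as R
# usage: go.py frame x y z yawdeg tiltdeg : frame w world (m) or p press (mm); tilt about tool y
PX,PY,PA=.6068,-.0143,-.1184
try:
    from pp import PX,PY
except ImportError: pass
def rot(yaw,tilt=0):
    y=np.radians(yaw); X=np.array([np.cos(y),np.sin(y),0]);Z=np.array([0,0,-1.]);Y=np.cross(Z,X)
    return R.from_matrix(np.c_[X,Y,Z])*R.from_rotvec([0,np.radians(tilt),0])
if __name__=='__main__':
    f=sys.argv[1];x,y,z,yaw,tilt=map(float,sys.argv[2:7])
    if f=='p':
        c,s=np.cos(PA),np.sin(PA);x,y,z=x/1e3,y/1e3,z/1e3
        x,y=PX+c*x-s*y,PY+s*x+c*y; yaw+=np.degrees(PA)
    st=manip.sense();r0=R.from_quat(st['tool_rot'])
    d=r0.inv().apply(np.array([x,y,z])-st['tcp_pos'])*100
    rv=(r0.inv()*rot(yaw,tilt)).as_rotvec(degrees=True)
    print('world',np.round([x,y,z],4),'rows',np.round(d,2),np.round(rv,2),'t',st['t'])
E
python3 go.py p -51 192 150 90 0
```

```text
world [0.5788 0.1824 0.15  ] rows [ 60.53 -58.32  10.08] [ -0.09  -0.08 -61.85] t 0.1
```

Request:
carry_out:
  targets:
    - [[60.5, -58.3, 0, 0, 0, -61.8, 8.5], [60.5, -58.3, 0, 0, 0, -61.8, 8.5], [60.5, -58.3, 0, 0, 0, -61.8, 8.5], [60.5, -58.3, 0, 0, 0, -61.8, 8.5], [60.5, -58.3, 0, 0, 0, -61.8, 8.5], [60.5, -58.3, 0, 0, 0, -61.8, 8.5], [60.5, -58.3, 0, 0, 0, -61.8, 8.5], [60.5, -58.3, 0, 0, 0, -61.8, 8.5], [60.5, -58.3, 0, 0, 0, -61.8, 8.5], [60.5, -58.3, 0, 0, 0, -61.8, 8.5], [60.5, -58.3, 0, 0, 0, -61.8, 8.5], [60.5, -58.3, 0, 0, 0, -61.8, 8.5]]

```text
t: 1.1
tcp_pos: [0.4368, -0.1257, 0.2502]
tool_rot: [0.748, 0.664, -0.0, -0.0]
force: [1.4, -0.2, -0.5]
finger_gap: 0.991
gripper_force: 0.0
```

```bash
python3 go.py p -51 192 150 90 0
```

```text
world [0.5788 0.1824 0.15  ] rows [32.29 10.43 10.02] [-0.02 -0.01 -0.08] t 1.1
```

Request:
carry_out:
  targets:
    - [[32.3, 10.4, 0, 0, 0, 0, 8.5], [32.3, 10.4, 0, 0, 0, 0, 8.5], [32.3, 10.4, 0, 0, 0, 0, 8.5], [32.3, 10.4, 0, 0, 0, 0, 8.5], [32.3, 10.4, 2, 0, 0, 0, 8.5], [32.3, 10.4, 4, 0, 0, 0, 8.5], [32.3, 10.4, 10, 0, 0, 0, 8.5], [32.3, 10.4, 10, 0, 0, 0, 8.5], [32.3, 10.4, 10, 0, 0, 0, 8.5], [32.3, 10.4, 10, 0, 0, 0, 8.5], [32.3, 10.4, 10, 0, 0, 0, 8.5], [32.3, 10.4, 10, 0, 0, 0, 8.5]]

```text
t: 2.1
tcp_pos: [0.578, 0.1803, 0.1501]
tool_rot: [0.748, 0.664, -0.001, -0.0]
force: [-0.7, -0.8, 0.2]
finger_gap: 0.994
gripper_force: 0.0
```

```bash
python3 go.py p -51 192 56 90 0
python3 - <<'E'
from h import *
import json
c=cams.camera_info('wrist'); json.dump({k:np.array(v).tolist() for k,v in c.items()},open('w1.json','w'))
a=snap('wrist','w1.png')
E
```

```text
world [0.5788 0.1824 0.056 ] rows [0.22 0.07 9.41] [-0.06  0.03 -0.02] t 2.1
```

View pics/w1.png

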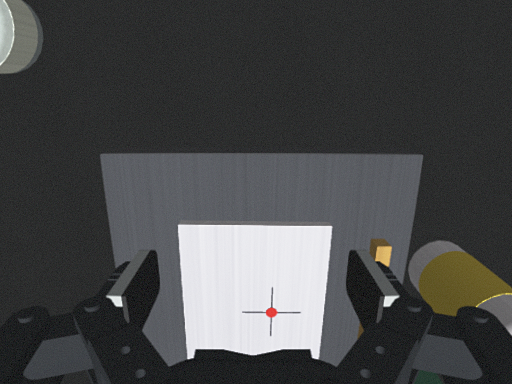

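The wrist view shows the +y end edge of the plate at rows 222–226 (columns 179–331), the dot at (272,312), and the bed edge at row 154. The fingers stand either side.

```bash
cat > pr.py <<'E'
from h import *
from go import PX,PY,PA
np.set_printoptions(precision=1,suppress=True)
def topress(p):
    c,s=np.cos(PA),np.sin(PA);d=np.array(p[:2])-[PX,PY];return np.array([c*d[0]+s*d[1],-s*d[0]+c*d[1]])*1e3
def W(x,y,z):
    c,s=np.cos(PA),np.sin(PA);x,y,z=x/1e3,y/1e3,z/1e3; return np.array([PX+c*x-s*y,PY+s*x+c*y,z])
E
python3 - <<'E'
from pr import *
import json
c=json.load(open('w1.json'))
for n,u,v,z in [('dot',272,312,.04),('c-',179,226,.04),('c+',331,226,.04),('bed-',101,154,.03),('bed+',422,154.5,.03),('fence end top',371,243,.046)]:
    p=atz(c,u,v,z);print(n,topress(p),p[:2])
print(topress(manip.sense()['tcp_pos']))
E
```

```text
dot [-34.5  85.7] [0.6 0.1]
c- [-108.3  165.3] [0.5 0.2]
c+ [  9.7 165.4] [0.6 0.1]
bed- [-167.3  220.3] [0.5 0.2]
bed+ [ 79.2 220.2] [0.7 0.2]
fence end top [ 40.7 153.5] [0.7 0.1]
[-51.1 189.5]
```

Request:
carry_out:
  targets:
    - [[0.2, 0, 3, 0, 0, 0, 8.5], [0.2, 0, 6, 0, 0, 0, 8.5], [0.2, 0, 8, 0, 0, 0, 8.5], [0.2, 0, 9.4, 0, 0, 0, 8.5], [0.2, 0, 9.7, 0, 0, 0, 8.5], [0.2, 0, 9.9, 0, 0, 0, 8.5], [0.2, 0, 9.9, 0, 0, 0, 8.5], [0.2, 0, 9.9, 0, 0, 0, 8.5]]

```text
t: 2.82
tcp_pos: [0.5798, 0.1822, 0.0532]
tool_rot: [0.748, 0.663, 0.001, 0.001]
force: [0.4, 0.2, -0.2]
finger_gap: 0.992
gripper_force: 0.0
```

Request:
carry_out:
  targets:
    - [[0, 0, 0.1, 0, 0, 0, 8.5], [0, 0, 0.2, 0, 0, 0, 8.5], [0, 0, 0.3, 0, 0, 0, 8.5], [0, 0, 0.3, 0, 0, 0, 8.5]]

```text
t: 3.15
tcp_pos: [0.5786, 0.1826, 0.0485]
tool_rot: [0.748, 0.664, 0.0, 0.0]
force: [0.2, 0.6, 0.0]
finger_gap: 0.997
gripper_force: 0.0
```

Request:
carry_out:
  targets:
    - [[0, 0, 0.1, 0, 0, 0, 8.5], [0, 0, 0.2, 0, 0, 0, 8.5], [0, 0, 0.3, 0, 0, 0, 8.5], [0, 0, 0.4, 0, 0, 0, 8.5], [0, 0, 0.4, 0, 0, 0, 8.5]]

```text
t: 3.57
tcp_pos: [0.5784, 0.1825, 0.044]
tool_rot: [0.748, 0.664, -0.0, -0.0]
force: [-1.0, -0.3, 0.1]
finger_gap: 0.992
gripper_force: 0.0
```

Request:
carry_out:
  targets:
    - [[0, 0, 0.1, 0, 0, 0, 8.5], [0, 0, 0.2, 0, 0, 0, 8.5], [0, 0, 0.3, 0, 0, 0, 8.5], [0, 0, 0.4, 0, 0, 0, 8.5], [0, 0, 0.4, 0, 0, 0, 8.5]]

```text
t: 3.98
tcp_pos: [0.5784, 0.1825, 0.0401]
tool_rot: [0.748, 0.664, -0.0, -0.0]
force: [0.6, 0.0, 0.2]
finger_gap: 0.995
gripper_force: 0.0
```

```bash
python3 go.py p -51 112 40 90 0
```

```text
world [0.5694 0.1029 0.04  ] rows [-8.01  0.05  0.01] [-0.02  0.   -0.06] t 3.9833
```

Request:
carry_out:
  targets:
    - [[-0.8, 0, 0, 0, 0, 0, 8.5], [-1.2, 0, 0, 0, 0, 0, 8.5], [-1.6, 0, 0, 0, 0, 0, 8.5], [-2.3, 0, 0, 0, 0, 0, 8.5], [-3.1, 0, 0, 0, 0, 0, 8.5], [-4.0, 0, 0, 0, 0, 0, 8.5], [-4.9, 0, 0, 0, 0, 0, 8.5], [-5.8, 0, 0, 0, 0, 0, 8.5], [-6.7, 0, 0, 0, 0, 0, 8.5], [-7.5, 0, 0, 0, 0, 0, 8.5], [-8.2, 0, 0, 0, 0, 0, 8.5], [-8.7, 0, 0, 0, 0, 0, 8.5]]

```text
t: 4.98
tcp_pos: [0.5681, 0.0951, 0.0403]
tool_rot: [0.748, 0.663, -0.0, -0.0]
force: [0.7, 2.5, -0.7]
finger_gap: 0.999
gripper_force: 1.4
```

Request:
carry_out:
  targets:
    - [[-0.3, 0, 0, 0, 0, 0, 8.5], [-0.5, 0, 0, 0, 0, 0, 8.5], [-0.6, 0, 0, 0, 0, 0, 8.5], [-0.6, 0, 0, 0, 0, 0, 8.5]]

```text
t: 5.32
tcp_pos: [0.5674, 0.09, 0.0403]
tool_rot: [0.748, 0.664, -0.0, 0.0]
force: [0.4, 0.2, -0.1]
finger_gap: 0.992
gripper_force: 0.3
```

Run:
```python
from pr import *
import json
s=manip.sense();print(topress(s['tcp_pos']),s['tcp_pos']*1e3,s['force'])
c=cams.camera_info('wrist'); json.dump({k:np.array(v).tolist() for k,v in c.items()},open('w2.json','w'))
a=snap('wrist','w2.png');b=snap('top','t2.png')
b=cv2.resize(b[115:215,185:325,::-1],None,fx=5,fy=5,interpolation=cv2.INTER_CUBIC)
a=cv2.resize(a[180:,:,::-1],(400,160))
cv2.imwrite('pics/m2.png',np.vstack([b[:, :700],np.hstack([a,np.zeros((160,300,3),np.uint8)])[:90]]))
```

```text
[-51.4  98.9] [567.4  90.   40.3] [ 0.4  0.2 -0.1]
```

View pics/m2.png

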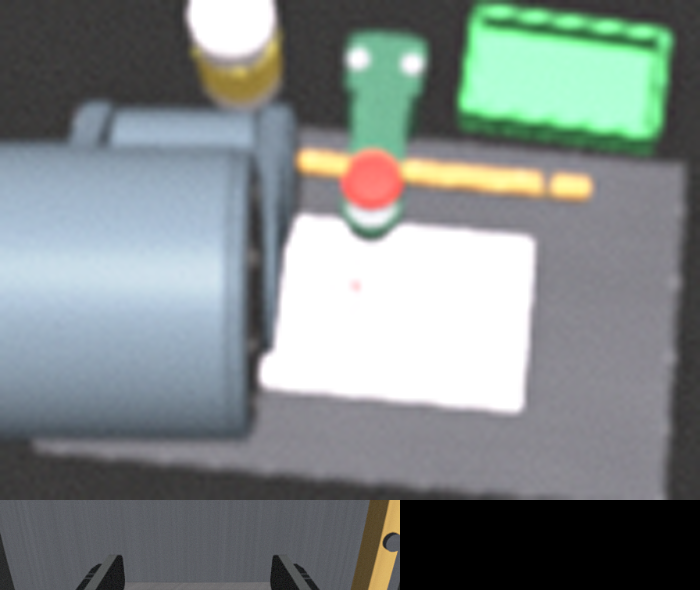

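The plate slid squarely. The dot is now at top crop (355,286) and the −y end runs from (535,236) to (523,411).

```bash
python3 - <<'E'
from pr import *
c=cams.camera_info('top')
for n,u,v in [('dot',355,286),('b-r',535,236),('f-r',523,411)]:
    print(n,topress(atz(c,(u+.5)/5-.5+185,(v+.5)/5-.5+115,.04)))
# old dot through the same camera, for its bias
print(topress(atz(c,(244+.5)/5-.5+185,(302.5)/5-.5+110,.04)))
E
python3 go.py p -135 -15 40 180 0
```

```text
dot [-35.8   7.8]
b-r [  12.5 -115. ]
f-r [-113.1 -116.5]
[-36.8  85.8]
world [ 0.471  -0.0132  0.04  ] rows [-11.4   -8.36   0.04] [-3.000e-02  2.000e-02 -9.001e+01] t 5.4167
```

Request:
carry_out:
  targets:
    - [[2, 0, 0, 0, 0, 0, 8.5], [2, 0, -3, 0, 0, 0, 8.5], [1, 0, -6, 0, 0, -7, 8.5], [-1, -1.5, -7, 0, 0, -14, 8.5], [-3, -3, -7, 0, 0, -21, 8.5], [-5, -4.5, -7, 0, 0, -28, 8.5], [-7, -6, -7, 0, 0, -35, 8.5], [-9, -7.5, -7, 0, 0, -42, 8.5], [-11.3, -8.4, -7, 0, 0, -49, 8.5], [-11.3, -8.4, -7, 0, 0, -56, 8.5], [-11.3, -8.4, -7, 0, 0, -63, 8.5], [-11.3, -8.4, -7, 0, 0, -70, 8.5]]

```text
t: 6.42
tcp_pos: [0.4705, -0.0128, 0.1106]
tool_rot: [0.229, 0.973, -0.0, 0.0]
force: [1.3, 0.7, 0.3]
finger_gap: 0.994
gripper_force: 0.0
```

```bash
python3 go.py p -137 -12 40 180 0
```

```text
world [ 0.4693 -0.01    0.04  ] rows [0.23 0.2  7.06] [ -0.03   0.03 -19.73] t 6.4167
```

Request:
carry_out:
  targets:
    - [[0.2, 0.2, 0, 0, 0, -7, 8.5], [0.2, 0.2, 0, 0, 0, -14, 8.5], [0.2, 0.2, 2, 0, 0, -20, 8.5], [0.2, 0.2, 4, 0, 0, -20, 8.5], [0.2, 0.2, 6, 0, 0, -20, 8.5], [0.2, 0.2, 6.8, 0, 0, -20, 8.5], [0.2, 0.2, 7.0, 0, 0, -20, 8.5], [0.2, 0.2, 7.0, 0, 0, -20, 8.5]]

```text
t: 7.08
tcp_pos: [0.4696, -0.0093, 0.0401]
tool_rot: [0.059, 0.998, 0.0, -0.0]
force: [0.5, 0.1, 0.3]
finger_gap: 0.994
gripper_force: 0.0
```

```bash
python3 go.py p -92 -12 40 180 0; python3 -c "
from h import *;print(manip.sense()['force'])"
```

```text
world [ 0.514  -0.0153  0.04  ] rows [-4.48 -0.07  0.  ] [-0.   -0.05 -0.04] t 7.0833
[0.52992    0.06305076 0.26151941]
```

Request:
carry_out:
  targets:
    - [[-0.6, 0, 0, 0, 0, 0, 8.5], [-1.1, 0, 0, 0, 0, 0, 8.5], [-1.6, 0, 0, 0, 0, 0, 8.5], [-2.2, 0, 0, 0, 0, 0, 8.5], [-2.8, 0, 0, 0, 0, 0, 8.5], [-3.4, -0.1, 0, 0, 0, 0, 8.5], [-3.9, -0.1, 0, 0, 0, 0, 8.5], [-4.3, -0.1, 0, 0, 0, 0, 8.5], [-4.6, -0.1, 0, 0, 0, 0, 8.5], [-4.8, -0.1, 0, 0, 0, 0, 8.5], [-4.8, -0.1, 0, 0, 0, 0, 8.5]]

```text
t: 8.0
tcp_pos: [0.5144, -0.0152, 0.0408]
tool_rot: [0.059, 0.998, 0.001, -0.004]
force: [-5.6, 1.4, 5.6]
finger_gap: 0.992
gripper_force: 2.9
```

Request:
carry_out:
  targets:
    - [[-0.1, 0, 0, 0, 0, 0, 8.5], [-0.2, 0, 0, 0, 0, 0, 8.5], [-0.3, 0, 0, 0, 0, 0, 8.5], [-0.3, 0, 0, 0, 0, 0, 8.5]]

```text
t: 8.33
tcp_pos: [0.5162, -0.0153, 0.0408]
tool_rot: [0.059, 0.998, 0.001, -0.005]
force: [-6.5, 1.5, 5.4]
finger_gap: 0.997
gripper_force: 3.6
```

Run:
```python
from pr import *
import json
s=manip.sense();print(topress(s['tcp_pos']),s['force'])
c=cams.camera_info('wrist'); json.dump({k:np.array(v).tolist() for k,v in c.items()},open('w3.json','w'))
a=snap('wrist','w3.png');b=snap('top','t3.png')
b=cv2.resize(b[115:215,185:335,::-1],None,fx=4,fy=4,interpolation=cv2.INTER_CUBIC)
a=cv2.resize(a[224:,60:460,::-1],None,fx=1.25,fy=1.25)
m=np.zeros((600,600,3),np.uint8);m[:400]=b;m[400:600,:500]=a
cv2.imwrite('pics/m3.png',m)
```

```text
[-89.8 -11.7] [-6.5  1.5  5.4]
```

View pics/m3.png

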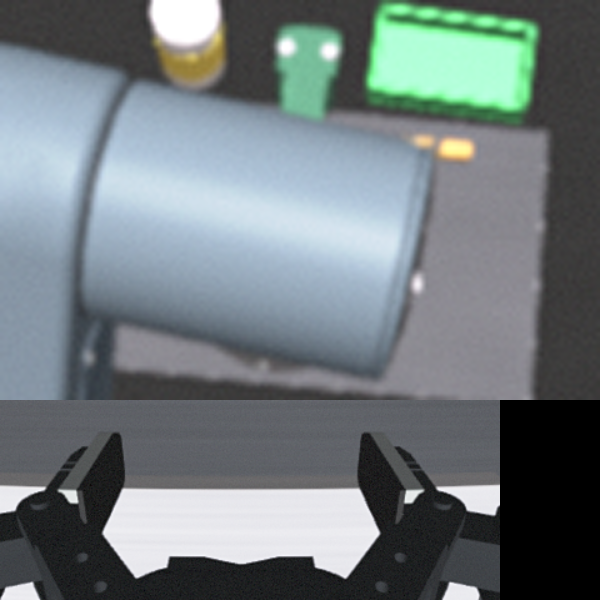

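Run:
```python
from pr import *
import json
c=json.load(open('w3.json'));a=cv2.cvtColor(cv2.imread('pics/w3.png'),cv2.COLOR_BGR2GRAY).astype(int)
for u in (165,185,200,220,240,260,280,300,320,335):
    col=a[270:310,u];g=np.diff(cv2.GaussianBlur(col.astype(np.float32).reshape(-1,1),(1,3),0).ravel())
    v=270+g.argmax()+.5;print(u,v,topress(atz(c,u,v,.04)))
```

```text
165 294.5 [-78.9 -50.9]
185 294.5 [-79.  -41.9]
200 294.5 [-79.1 -35.2]
220 294.5 [-79.1 -26.2]
240 294.5 [-79.2 -17.3]
260 294.5 [-79.2  -8.4]
280 294.5 [-79.2   0.5]
300 294.5 [-79.1   9.4]
320 294.5 [-79.   18.3]
335 294.5 [-78.9  25.1]
```

Request:
carry_out:
  targets:
    - [[0, 0, -0.1, 0, 0, 0, 8.5], [0, 0, -0.1, 0, 0, 0, 8.5], [0, 0, -0.1, 0, 0, 0, 8.5]]

```text
t: 8.68
tcp_pos: [0.5196, -0.0161, 0.0415]
tool_rot: [0.06, 0.998, 0.0, -0.001]
force: [-4.1, 1.7, 0.4]
finger_gap: 0.995
gripper_force: 1.9
```

Run:
```python
from pr import *
s=manip.sense();print(topress(s['tcp_pos']),s['force'],s['ft_torque'],s['tau'],s['q'],s['tcp_pos']*1e3,s['tool_rot']*1e3)
```

```text
[-86.4 -12.1] [-4.1  1.7  0.4] [ 0.2  0.6 -0. ] [ -0.5 -41.7  -8.7  -0.   -1.1   0. ] [-0.2  0.7  1.8  0.   0.6 -1.7] [519.6 -16.1  41.5] [ 59.6 998.2   0.2  -0.9]
```

Request:
carry_out:
  targets:
    - [[-0.05, 0, 0, 0, 0, 0, 8.5], [-0.1, 0, 0, 0, 0, 0, 8.5], [-0.1, 0, 0, 0, 0, 0, 8.5]]

```text
t: 8.93
tcp_pos: [0.5197, -0.0161, 0.0414]
tool_rot: [0.06, 0.998, 0.0, -0.002]
force: [-4.9, 1.3, 3.9]
finger_gap: 0.995
gripper_force: 2.9
```

Request:
carry_out:
  targets:
    - [[-0.05, 0, 0, 0, 0, 0, 8.5], [-0.1, 0, 0, 0, 0, 0, 8.5], [-0.1, 0, 0, 0, 0, 0, 8.5]]

```text
t: 9.18
tcp_pos: [0.5197, -0.016, 0.0414]
tool_rot: [0.059, 0.998, 0.0, -0.003]
force: [-7.3, -0.0, 5.3]
finger_gap: 0.995
gripper_force: 3.6
```

Request:
carry_out:
  targets:
    - [[1.2, 0, 0, 0, 0, 0, 8.5], [2.4, 0, -1, 0, 0, 0, 8.5], [2.4, 0, -4, 0, -5, 0, 8.5], [2.4, 0, -7, 0, -12, 0, 8.5], [2.4, 0, -9, 0, -19, 0, 8.5], [2.4, 0, -9, 0, -25, 0, 8.5], [2.4, 0, -9, 0, -25, 0, 8.5], [2.4, 0, -9, 0, -25, 0, 8.5]]

```text
t: 9.85
tcp_pos: [0.5051, -0.0072, 0.1341]
tool_rot: [0.056, 0.977, 0.001, 0.207]
force: [0.9, 0.5, 0.0]
finger_gap: 0.995
gripper_force: 0.0
```

Run:
```python
from pr import *
import json
s=manip.sense();print(topress(s['tcp_pos']),s['tcp_pos']*1e3,s['force'])
c=cams.camera_info('wrist'); json.dump({k:np.array(v).tolist() for k,v in c.items()},open('w4.json','w'))
a=snap('wrist','w4.png')
for n,q in dict(dot=(0,0,40),tip=(0,0,52),cap=(0,0,186)).items(): print(n,proj(c,W(*q)))
u,v=proj(c,W(0,0,45)).round().astype(int)
print(u,v); u0,v0=max(u-75,0),min(max(v-55,0),384-112)
print(u0,v0);cv2.imwrite('pics/w4c.png',cv2.resize(a[v0:v0+112,u0:u0+150,::-1],None,fx=5,fy=5,interpolation=cv2.INTER_CUBIC))
```

```text
[-101.8   -5. ] [505.1  -7.2 134.1] [0.9 0.5 0. ]
dot [254.5 251.2]
tip [254.9 262.7]
cap [261.9 459.6]
255 256
180 201
```

View pics/w4c.png

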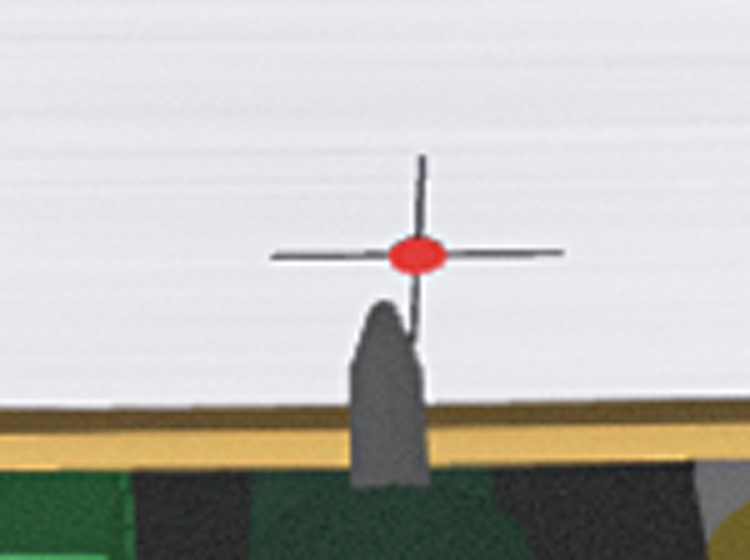

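Run:
```python
from pr import *
import json
c=json.load(open('w4.json'))
f=lambda u,v:((u+.5)/5-.5+180,(v+.5)/5-.5+201)
print('dot',topress(atz(c,*f(417,255),.04)))
for p in [(0,408),(750,400)]: print('back edge',topress(atz(c,*f(*p),.04)))
for p in [(0,432),(750,423)]: print('fence',topress(atz(c,*f(*p),.046)))
for z in (.05,.052,.054,.056,.058): print('tip',z,topress(atz(c,*f(384,303),z)))
o,d=ray(c,*f(389,470))
for z in (.06,.07,.08): print('rod',z,topress(o+d*(z-o[2])/d[2]))
for k in (271,563):print('line',topress(atz(c,*f(k,257 if k<300 else 252.5),.04)))
```

```text
dot [0.7 7.3]
back edge [ 45.4 -70.1]
back edge [46.4 72.7]
fence [ 44.3 -69.2]
fence [45.  71.3]
tip 0.05 [0.7 1.3]
tip 0.052 [-2.   1.2]
tip 0.054 [-4.6  1.1]
tip 0.056 [-7.3  1. ]
tip 0.058 [-9.9  0.9]
rod 0.06 [35.8  2.5]
rod 0.07 [19.5  1.9]
rod 0.08 [3.1 1.2]
line [  0.8 -17.6]
line [ 0.6 32.3]
```

The crop shows the dot at (417,255), the punch tip at (384,302), and the plate's back edge running parallel against the fence. The dot is at press (0.7, 7.3) and the tip at (≈0.5, 1.2), so x is right and the plate needs about 6 mm towards −y.

```bash
python3 go.py p -27 125 100 90 0
```

```text
world [0.5948 0.113  0.1   ] rows [-5.54 12.83  6.46] [19.87 17.43 88.77] t 9.9
```

```bash
python3 go.py p -105 125 130 90 0
```

```text
world [0.5173 0.1222 0.13  ] rows [ 0.39 12.98  0.57] [19.87 17.43 88.77] t 9.9
```

Request:
carry_out:
  targets:
    - [[0.4, 4, 0.5, 19.9, 17.4, 88.8, 8.5], [0.4, 8, 0.5, 19.9, 17.4, 88.8, 8.5], [0.4, 13, 0.6, 19.9, 17.4, 88.8, 8.5], [0.4, 13, 0.6, 19.9, 17.4, 88.8, 8.5], [0.4, 13, 0.6, 19.9, 17.4, 88.8, 8.5], [0.4, 13, 0.6, 19.9, 17.4, 88.8, 8.5], [0.4, 13, 0.6, 19.9, 17.4, 88.8, 8.5], [0.4, 13, 0.6, 19.9, 17.4, 88.8, 8.5], [0.4, 13, 0.6, 19.9, 17.4, 88.8, 8.5], [0.4, 13, 0.6, 19.9, 17.4, 88.8, 8.5], [0.4, 13, 0.6, 19.9, 17.4, 88.8, 8.5], [0.4, 13, 0.6, 19.9, 17.4, 88.8, 8.5]]

```text
t: 10.9
tcp_pos: [0.518, 0.1239, 0.1297]
tool_rot: [0.431, 0.896, 0.012, 0.104]
force: [0.6, 0.1, -0.5]
finger_gap: 0.996
gripper_force: 0.0
```

```bash
python3 go.py p -27 115 42 90 0
```

```text
world [0.5936 0.1031 0.042 ] rows [-4.66  3.53 10.21] [10.14  7.05 45.22] t 10.9
```

```bash
python3 go.py p -27 118 100 90 0
```

```text
world [0.5939 0.1061 0.1   ] rows [-5.47  4.4   4.52] [10.14  7.05 45.22] t 10.9
```

Request:
carry_out:
  targets:
    - [[-1, 1, 1, 10.1, 7, 45.2, 8.5], [-2, 2, 2, 10.1, 7, 45.2, 8.5], [-3, 3, 3, 10.1, 7, 45.2, 8.5], [-4, 3.5, 3.5, 10.1, 7, 45.2, 8.5], [-5, 4, 4, 10.1, 7, 45.2, 8.5], [-5.5, 4.4, 4.5, 10.1, 7, 45.2, 8.5], [-5.5, 4.4, 4.5, 10.1, 7, 45.2, 8.5], [-5.5, 4.4, 4.5, 10.1, 7, 45.2, 8.5], [-5.5, 4.4, 4.5, 10.1, 7, 45.2, 8.5], [-5.5, 4.4, 4.5, 10.1, 7, 45.2, 8.5]]

```text
t: 11.73
tcp_pos: [0.5922, 0.1057, 0.0994]
tool_rot: [0.745, 0.667, -0.001, -0.0]
force: [-0.1, 0.5, 0.1]
finger_gap: 0.995
gripper_force: 0.0
```

```bash
python3 go.py p -27 110 42 90 0
```

```text
world [0.593  0.0981 0.042 ] rows [-0.73  0.17  5.74] [-0.08  0.09  0.38] t 11.7333
```

Request:
carry_out:
  targets:
    - [[0, 0.1, 2.5, 0, 0, 0.3, 8.5], [0, 0.1, 4.5, 0, 0, 0.3, 8.5], [0, 0.1, 5.4, 0, 0, 0.3, 8.5], [0, 0.1, 5.7, 0, 0, 0.3, 8.5], [0, 0.1, 5.7, 0, 0, 0.3, 8.5], [0, 0.1, 5.7, 0, 0, 0.3, 8.5]]

```text
t: 12.23
tcp_pos: [0.5933, 0.1059, 0.0428]
tool_rot: [0.747, 0.664, -0.001, -0.0]
force: [-0.8, -0.8, 0.3]
finger_gap: 0.995
gripper_force: 0.0
```

```bash
python3 go.py p -27 98 42 90 0;python3 go.py p -27 93.3 42 90 0; python3 -c "
from h import *;print(manip.sense()['force'],manip.sense()['tcp_pos'])"
```

```text
world [0.5916 0.0862 0.042 ] rows [-1.97  0.06  0.09] [-0.08  0.02  0.05] t 12.2333
world [0.591  0.0815 0.042 ] rows [-2.44  0.06  0.09] [-0.08  0.02  0.05] t 12.2333
[-0.75556896 -0.82542731  0.25743107] [0.59329012 0.10588093 0.04284868]
```

Request:
carry_out:
  targets:
    - [[-0.8, 0, 0.1, 0, 0, 0, 8.5], [-1.5, 0, 0.1, 0, 0, 0, 8.5], [-1.9, 0, 0.1, 0, 0, 0, 8.5], [-2.1, 0, 0.1, 0, 0, 0, 8.5], [-2.3, 0, 0.1, 0, 0, 0, 8.5], [-2.4, 0, 0.1, 0, 0, 0, 8.5], [-2.4, 0, 0.1, 0, 0, 0, 8.5], [-2.4, 0, 0.1, 0, 0, 0, 8.5]]

```text
t: 12.9
tcp_pos: [0.5905, 0.0823, 0.0418]
tool_rot: [0.748, 0.664, -0.0, -0.001]
force: [0.4, 4.4, 3.6]
finger_gap: 0.994
gripper_force: 2.2
```

```bash
python3 go.py p -27 93.3 42 90 0
python3 - <<'E'
from pr import *
import json
s=manip.sense();print(topress(s['tcp_pos']),s['tcp_pos']*1e3,s['force'])
c=cams.camera_info('wrist');a=snap('wrist','w5.png');g=cv2.cvtColor(a,cv2.COLOR_RGB2GRAY).astype(np.float32)
for u in (200,230,260,290,310):
    col=np.diff(cv2.GaussianBlur(g[250:345,u-2:u+3].mean(1).reshape(-1,1),(1,3),0).ravel());v=250+col.argmax()+.5
    print(u,v,topress(atz(c,u,v,.04)))
E
```

```text
world [0.591  0.0815 0.042 ] rows [-0.07  0.06 -0.02] [-0.07 -0.02  0.01] t 12.9
[-27.6  94. ] [590.5  82.3  41.8] [0.4 4.4 3.6]
200 293.5 [-50.7  83. ]
230 293.5 [-37.2  83.1]
260 293.5 [-23.8  83.1]
290 293.5 [-10.3  83.1]
310 293.5 [-1.3 83. ]
```

Request:
carry_out:
  targets:
    - [[-0.08, 0, 0, 0, 0, 0, 8.5], [-0.15, 0, 0, 0, 0, 0, 8.5], [-0.15, 0, 0, 0, 0, 0, 8.5]]

```text
t: 13.2
tcp_pos: [0.5903, 0.0812, 0.0417]
tool_rot: [0.748, 0.664, -0.0, -0.001]
force: [1.0, 6.3, 3.9]
finger_gap: 0.992
gripper_force: 3.1
```

Run:
```python
from pr import *
s=manip.sense();print(topress(s['tcp_pos']),s['tcp_pos']*1e3,s['force'])
```

```text
[-27.7  92.9] [590.3  81.2  41.7] [1.  6.3 3.9]
```

Request:
carry_out:
  targets:
    - [[1, 0, 0, 0, 0, 0, 8.5], [2, 0, -2, 0, 0, 0, 8.5], [2, -1, -5, 0, 0, -7, 8.5], [2, -3, -8, 0, 0, -14, 8.5], [2, -5, -9, 0, 0, -21, 8.5], [2, -7.5, -9, 0, 0, -28, 8.5], [2, -7.5, -9, 0, 0, -35, 8.5], [2, -7.5, -9, 0, 0, -42, 8.5], [2, -7.5, -9, 0, 0, -49, 8.5], [2, -7.5, -9, 0, 0, -56, 8.5], [2, -7.5, -9, 0, 0, -63, 8.5], [2, -7.5, -9, 0, 0, -70, 8.5]]

```text
t: 14.2
tcp_pos: [0.5174, 0.1088, 0.131]
tool_rot: [0.228, 0.974, -0.001, -0.002]
force: [-0.1, -0.0, 0.1]
finger_gap: 0.998
gripper_force: 0.0
```

```bash
python3 go.py p -104 -2 134 180 -25
```

```text
world [ 0.5033 -0.004   0.134 ] rows [ -3.74 -10.73  -0.28] [ -4.41 -24.95 -19.25] t 14.2
```

Request:
carry_out:
  targets:
    - [[-1, -3, -0.3, -4.4, -25, -19.3, 8.5], [-2.5, -7, -0.3, -4.4, -25, -19.3, 8.5], [-3.7, -10.7, -0.3, -4.4, -25, -19.3, 8.5], [-3.7, -10.7, -0.3, -4.4, -25, -19.3, 8.5], [-3.7, -10.7, -0.3, -4.4, -25, -19.3, 8.5], [-3.7, -10.7, -0.3, -4.4, -25, -19.3, 8.5], [-3.7, -10.7, -0.3, -4.4, -25, -19.3, 8.5], [-3.7, -10.7, -0.3, -4.4, -25, -19.3, 8.5]]

```text
t: 14.87
tcp_pos: [0.5048, 0.0012, 0.1344]
tool_rot: [0.064, 0.975, -0.005, 0.212]
force: [0.7, -0.3, 0.5]
finger_gap: 0.996
gripper_force: 0.0
```

Run:
```python
from pr import *
import json
s=manip.sense();print(topress(s['tcp_pos']),s['tcp_pos']*1e3,s['force'])
c=cams.camera_info('wrist'); json.dump({k:np.array(v).tolist() for k,v in c.items()},open('w6.json','w'))
a=snap('wrist','w6.png')
u,v=proj(c,W(0,1,45)).round().astype(int)
u0,v0=max(u-60,0),min(max(v-45,0),384-90)
print(u0,v0);cv2.imwrite('pics/w6c.png',cv2.resize(a[v0:v0+90,u0:u0+120,::-1],None,fx=6,fy=6,interpolation=cv2.INTER_CUBIC))
```

```text
[-103.1    3.4] [504.8   1.2 134.4] [ 0.7 -0.3  0.5]
189 210
```

View pics/w6c.png

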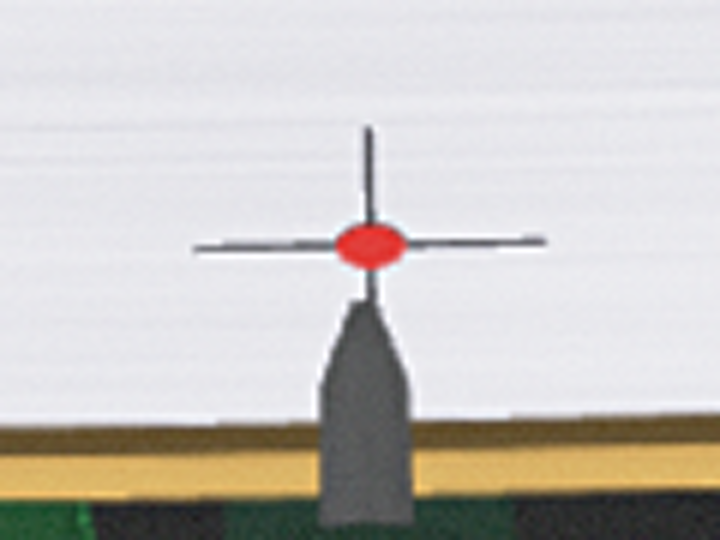

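The crop now has the dot at (371,245) and the tip at (363,303). The rod centre is at (366,490), nearly in line with the dot.

```bash
python3 - <<'E'
from pr import *
import json
c=json.load(open('w6.json'))
f=lambda u,v:((u+.5)/6-.5+189,(v+.5)/6-.5+210)
print('dot',topress(atz(c,*f(371,245),.04)))
for z in (.05,.052,.054): print('tip',z,topress(atz(c,*f(363,303),z)))
print('rod',topress(atz(c,*f(366,490),.082)))
for p in [(0,427),(720,415)]: print('back edge',topress(atz(c,*f(*p),.04)))
for p in [(0,455),(720,443)]: print('fence',topress(atz(c,*f(*p),.046)))
E
python3 go.py p 0 0 230 180 0
```

```text
dot [0.5 2.2]
tip 0.05 [0.7 1. ]
tip 0.052 [-2.  1.]
tip 0.054 [-4.7  1.1]
rod [-3.4  1.2]
back edge [ 45.5 -57.3]
back edge [45.8 57.2]
fence [ 44.1 -56.4]
fence [44.4 56.2]
world [ 0.6068 -0.0143  0.23  ] rows [-13.46  -0.07  -4.43] [ 0.85 24.46 -0.7 ] t 14.9167
```

```bash
python3 go.py p -100 0.5 250 180 0; python3 go.py p 0 0.5 225 180 0
```

```text
world [ 0.5076 -0.002   0.25  ] rows [ -5.19  -0.07 -10.39] [ 0.85 24.46 -0.7 ] t 14.9167
world [ 0.6069 -0.0138  0.225 ] rows [-13.26  -0.03  -3.97] [ 0.85 24.46 -0.7 ] t 14.9167
```

Request:
carry_out:
  targets:
    - [[-1.3, 0, -2.6, 0.8, 6, -0.7, 0], [-2.6, 0, -5.2, 0.8, 12, -0.7, 0], [-3.9, 0, -7.8, 0.8, 18, -0.7, 0], [-5.2, 0, -10.4, 0.8, 24.5, -0.7, 0], [-5.2, 0, -10.4, 0.8, 24.5, -0.7, 0], [-8, 0, -8.5, 0.8, 24.5, -0.7, 0], [-11, 0, -6.8, 0.8, 24.5, -0.7, 0], [-13.3, 0, -5, 0.8, 24.5, -0.7, 0], [-13.3, 0, -4.0, 0.8, 24.5, -0.7, 0], [-13.3, 0, -4.0, 0.8, 24.5, -0.7, 0], [-13.3, 0, -4.0, 0.8, 24.5, -0.7, 0]]

```text
t: 15.83
tcp_pos: [0.6064, -0.0137, 0.2247]
tool_rot: [0.061, 0.998, 0.001, -0.002]
force: [-0.4, -0.0, 0.0]
finger_gap: 0.001
gripper_force: 0.0
```

```bash
python3 go.py p 0 0.5 212 180 0; python3 -c "
from h import *;s=manip.sense();print(s['force'],s['finger_gap'])
a=snap('scene','s7.png');cv2.imwrite('pics/s7c.png',cv2.resize(a[150:275,200:360,::-1],None,fx=4,fy=4,interpolation=cv2.INTER_CUBIC))"
```

```text
world [ 0.6069 -0.0138  0.212 ] rows [-0.05 -0.    1.27] [ 0.06 -0.28 -0.16] t 15.8333
[-0.35724898 -0.00039152  0.00236542] 0.0006995129666769001
```

View pics/s7c.png

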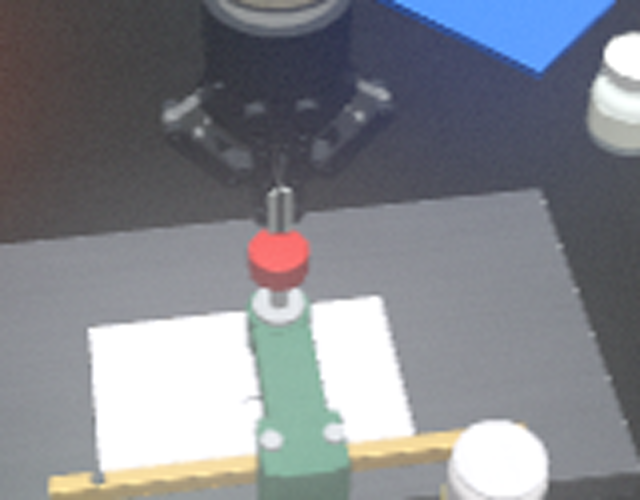

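The closed fingertips (crop 280,230) stand centred over the red cap (279,250), and the plate is flush along the fence. Now I press down.

Request:
carry_out:
  targets:
    - [[0, 0, 0.5, 0, 0, 0, 0], [0, 0, 1.0, 0, 0, 0, 0], [0, 0, 1.4, 0, 0, 0, 0], [0, 0, 1.7, 0, 0, 0, 0], [0, 0, 2.0, 0, 0, 0, 0], [0, 0, 2.2, 0, 0, 0, 0], [0, 0, 2.4, 0, 0, 0, 0], [0, 0, 2.4, 0, 0, 0, 0], [0, 0, 2.4, 0, 0, 0, 0]]

```text
t: 16.63
tcp_pos: [0.6084, -0.0136, 0.2025]
tool_rot: [0.06, 0.998, 0.001, 0.0]
force: [-0.3, -0.3, 1.3]
finger_gap: -0.001
gripper_force: 0.8
```

Request:
carry_out:
  targets:
    - [[0, 0, 0.1, 0, 0, 0, 0], [0, 0, 0.2, 0, 0, 0, 0], [0, 0, 0.3, 0, 0, 0, 0], [0, 0, 0.4, 0, 0, 0, 0], [0, 0, 0.4, 0, 0, 0, 0], [0, 0, 0.4, 0, 0, 0, 0]]

```text
t: 17.13
tcp_pos: [0.6085, -0.0135, 0.1983]
tool_rot: [0.06, 0.998, 0.001, 0.0]
force: [-1.4, 0.6, 1.8]
finger_gap: -0.001
gripper_force: 0.9
```

Request:
carry_out:
  targets:
    - [[0, 0, 0.1, 0, 0, 0, 0], [0, 0, 0.2, 0, 0, 0, 0], [0, 0, 0.3, 0, 0, 0, 0], [0, 0, 0.3, 0, 0, 0, 0], [0, 0, 0.3, 0, 0, 0, 0]]

```text
t: 17.55
tcp_pos: [0.6085, -0.0135, 0.1953]
tool_rot: [0.06, 0.998, 0.001, 0.0]
force: [-1.5, 0.3, 1.9]
finger_gap: -0.002
gripper_force: 1.0
```

Request:
carry_out:
  targets:
    - [[0, 0, 0.1, 0, 0, 0, 0], [0, 0, 0.2, 0, 0, 0, 0], [0, 0, 0.2, 0, 0, 0, 0], [0, 0, 0.2, 0, 0, 0, 0]]

```text
t: 17.88
tcp_pos: [0.6086, -0.0135, 0.1933]
tool_rot: [0.06, 0.998, 0.001, 0.001]
force: [-0.8, 0.1, 1.7]
finger_gap: 0.001
gripper_force: 1.1
```

Request:
carry_out:
  targets:
    - [[0, 0, 0.1, 0, 0, 0, 0], [0, 0, 0.2, 0, 0, 0, 0], [0, 0, 0.2, 0, 0, 0, 0], [0, 0, 0.2, 0, 0, 0, 0]]

```text
t: 18.22
tcp_pos: [0.6087, -0.0135, 0.1922]
tool_rot: [0.06, 0.998, 0.001, 0.001]
force: [-2.9, -0.2, 6.5]
finger_gap: -0.0
gripper_force: 3.2
```

Request:
carry_out:
  targets:
    - [[0, 0, 0.1, 0, 0, 0, 0], [0, 0, 0.2, 0, 0, 0, 0], [0, 0, 0.2, 0, 0, 0, 0], [0, 0, 0.2, 0, 0, 0, 0]]

```text
t: 18.55
tcp_pos: [0.6088, -0.0136, 0.191]
tool_rot: [0.06, 0.998, 0.001, 0.001]
force: [-4.0, -0.1, 10.9]
finger_gap: -0.001
gripper_force: 5.2
```

Request:
carry_out:
  targets:
    - [[0, 0, 0.1, 0, 0, 0, 0], [0, 0, 0.2, 0, 0, 0, 0], [0, 0, 0.25, 0, 0, 0, 0], [0, 0, 0.25, 0, 0, 0, 0], [0, 0, 0.25, 0, 0, 0, 0], [0, 0, 0.25, 0, 0, 0, 0], [0, 0, 0.25, 0, 0, 0, 0], [0, 0, 0.25, 0, 0, 0, 0]]

```text
t: 19.22
tcp_pos: [0.6088, -0.0136, 0.1896]
tool_rot: [0.06, 0.998, 0.001, 0.001]
force: [-4.6, 0.7, 15.3]
finger_gap: -0.0
gripper_force: 7.6
```

Request:
carry_out:
  targets:
    - [[0, 0, 0.05, 0, 0, 0, 0], [0, 0, 0.09, 0, 0, 0, 0], [0, 0, 0.09, 0, 0, 0, 0], [0, 0, 0.09, 0, 0, 0, 0], [0, 0, 0.09, 0, 0, 0, 0], [0, 0, 0.09, 0, 0, 0, 0]]

```text
t: 19.72
tcp_pos: [0.6089, -0.0136, 0.1891]
tool_rot: [0.06, 0.998, 0.001, 0.002]
force: [-4.7, -0.3, 17.4]
finger_gap: -0.0
gripper_force: 8.5
```

Request:
carry_out:
  targets:
    - [[0, 0, -0.3, 0, 0, 0, 0], [0, 0, -0.6, 0, 0, 0, 0], [0, 0, -0.9, 0, 0, 0, 0], [0, 0, -1.3, 0, 0, 0, 0], [0, 0, -1.8, 0, 0, 0, 0], [0, 0, -2.4, 0, 0, 0, 0], [0, 0, -3.5, 0, 0, 0, 0], [0, 0, -5, 0, 0, 0, 0], [0, 0, -7, 0, 0, 0, 0], [2, 0, -8, 0, 0, 0, 0], [5, 0, -8, 0, 0, 0, 0], [7, 0, -8, 0, 0, 0, 0]]

```text
t: 20.72
tcp_pos: [0.5379, -0.005, 0.2672]
tool_rot: [0.06, 0.998, 0.001, 0.001]
force: [0.1, 0.0, 0.3]
finger_gap: 0.004
gripper_force: 0.0
```

Run:
```python
from pr import *
a=snap('scene','s8.png');b=cv2.imread('pics/s7.png')[:,:,::-1]
def st(im):
    g=cv2.cvtColor(np.ascontiguousarray(im),cv2.COLOR_RGB2GRAY)[228:262,215:305]
    m=(g>170).astype(np.uint8);n,l,s,c=cv2.connectedComponentsWithStats(m)
    return [(s[i].tolist(),c[i].round(2).tolist()) for i in range(1,n) if s[i][4]>60]
print(st(b));print(st(a))
c=cams.camera_info('wrist');w=snap('wrist','w8.png').astype(int)
m=((w[...,0]-np.maximum(w[...,1],w[...,2]))>70).astype(np.uint8)
n,l,s,cc=cv2.connectedComponentsWithStats(m)
for i in range(1,n):
    if s[i][4]>8: print(s[i],cc[i],topress(atz(c,*cc[i],.04)),topress(atz(c,*cc[i],.186)))
print(proj(c,W(.5,1.1,40)),proj(c,W(0.5,1.1,186)));s=manip.sense();print(s['t'],s['force'],s['qd'].round(3))
```

```text
[([7, 0, 83, 34, 2265], [45.93, 17.6])]
[([7, 0, 51, 34, 1374], [29.22, 17.75]), ([60, 0, 30, 34, 732], [74.7, 16.73])]
[249 224   8   7  49] [252.4 227.2] [-0.1  1.9] [-62.2   1.6]
[251.7 227.7] [251.7 305.5]
20.8167 [-0.   0.8  1.1] [-0.   0.  -0.1  0.  -0.   0. ]
```

Run:
```python
from h import *
for f in('s0','s8'):
    w=cv2.imread(f'pics/{f}.png')[195:235,250:290].astype(int);m=(w[...,2]-np.maximum(w[...,1],w[...,0]))>70
    y,x=np.nonzero(m);print(f,m.sum(),x.mean()+250,y.mean()+195)
print(sign_off())
```

```text
s0 136 269.0514705882353 212.01470588235293
s8 136 269.0514705882353 212.01470588235293
the job is handed in; nothing more can be done
None
```

The job is handed in: the plate lies flush along the fence with its dot about 1 mm from the punch axis. The punch bore on the dot with an estimated 15 N (17.4 N measured at the tool, less the spring) and sprang back up, and the arm was clear of everything when I signed off at about 21 s.

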